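Hold the topping dispenser's gate half open over its pan

ROBOT

A 6-joint arm with a two-finger parallel gripper is mounted at the origin on the work surface. World frame = base frame: x ahead of the robot, y to its left, z up, the work surface at z = 0. Lengths are in m, angles in rad, forces in N, time in s.
With the tool pointing down it reaches from about 0.375 to 0.9 m from the base axis. Payload 3.1 kg.
Tool frame: the origin (TCP) lies on the centre line of the jaws, within the pads' length; the fingertips stand 25 mm ahead of it and the grasp point (between the pads) lies 6 mm ahead of it; x points along the fingers, y is the direction in which the jaws open and shut, and the axes are right-handed (so a half turn about x gives the same grasp; the last joint's range is limited). The gripper opens to 87 mm and grips with 3 to 60 N. Pads are 19 mm wide; open, the fingers measure 117 mm over their backs; the gripper's body (75 mm by 190 mm) begins 51 mm behind the grasp point.
Start: joints at [-1.319, 0.527, 1.433, -0, 1.181, -0.178], TCP at [0.26, -0.568, 0.248] pointing down, gripper open.
Joint ranges: [-3.08, 3.08], [-0.75, 2.2], [0.22, 2.44], [-1.43, 4.57], [0, 2.65], [-2.85, 2.85]. Speed limits (rad/s): [2.79, 2.79, 3.14, 3.14, 3.14, 3.14].

INTERFACE

Orientations are given as a unit quaternion [x, y, z, w].
In Python, from rig import robot gives the robot as it stands. The module is installed in compiled form; this text tells all that it offers.
- The arm moves only by the tool move_arm, never from a script. Its argument "commands" is a list of rows, each a list of 5 numbers: the gripper's target within -1 to 1 (shut at 1, half-way at 0, fully open at -1), then the shift along the tool's x, y, z in mm, then the turn about the tool's x in degrees. A call has 1 to 8 rows; each row is the pose to reach, as a shift and turn from the pose commanded when the call began, along the tool's axes at that moment; what a row does not reach only later rows make up. A row lasts 1/12 s, in which the tool goes at most 41.7 mm and 7.16 degrees, less where a joint would pass 70% of its speed; a pose out of reach is approached as far as the arm can. A call with a gripper value outside its range is refused whole. The fingers move at their own pace and stop on an object; "newtons" is the grip in N (left out, the last holds). Time passes only in rows, so rows that repeat a pose let the fingers close. It gives the time, the measured TCP pose, the force and the opening at its end, in the units of the state.
- robot.get_obs(): the state, without advancing time (a new reading comes with each control period).
- robot.camera(name): name is "side" or "top"; returns a dict with "image" (384x512x3 uint8, red, green, blue), "fx", "fy", "cx", "cy" (pixels), "xyz" and "rotation" of the camera in the world. Camera axes: x right, y down, z forward; pixel columns grow to the right and rows downward; lengths in m; the calibration is good to about 2 mm. A picture is of the moment at which its call begins. There is no depth.
- robot.hand_in(): hands the job in, once; it reports no verdict.
Trained networks look in a picture, given as the dict that the camera call returned (one of the last four; its "shot" number tells which), for a name from the list of things; names that differ only in an ending like _2 or _b are one class to them, and where a whole thing is asked for, a point or a joint stands for the part that bears it (a point fixed in the world has none). Each returns a list of dicts, best first, with "p" (0 to 1); they miss things now and then, are a little off and sometimes report something else, mostly with a low value. They report only what shows in the picture. A call takes as long as a camera call.
- robot.regions_of(picture, name): "pixels" (384x512 bool, what is visible of it) and "bbox" ([left, top, right, bottom] in pixels, round what is visible of it).
The state is a dict: "time": time; "q": joint angles; "joint_velocities": joint speeds; "joint_torque": joint torques, N m; "position": TCP position; "tool_rot": TCP orientation; "ft_force": force on the tool from outside, world axes, zero at the start; "moment": the same for the moment, N m; "grip_width": finger opening in m.
Only numpy, scipy, OpenCV 4.12 (cv2) and the standard library are available. Lean on these libraries where they do the work, as an engineer would, in place of code of your own. Each camera call takes 0.05 s, during which the arm holds its last target.

TASK

On the buffet, slide the catch pan along its guides, under the hopper of the topping dispenser, until it is fully home against the end stop; keep the sprung gate shut until it is. Then pull the gate's knob out to half of its travel, where the black marks on the runners are, and finish while still holding it there against the spring, with the pan still home. Leave everything else on the table where it is.

Things in the scene. Friction and masses are not known exactly. Their poses are not given: they have to be found in the camera images.
- dispenser: Steel topping dispenser fixed to the table. Origin: underside, straight below the middle of the hopper; z up. Its 152 mm wide deck, top 6 mm above the table, runs along its y from -220 to +270 mm. Two guides on it (18 mm high, y = -90 to +260 mm) leave a 114 mm wide channel along y, centred on x = 0. What overhangs the channel is at least 72 mm above the table
- hopper_top (a point): Middle of the hopper lid's top, 238 mm above the table at x = y = 0 of the dispenser; a 16 mm high lid knob stands on it. The hopper is 94 mm in x, 90 mm in y, from 106 mm up, its black lid 104 x 100 mm; it stands over the channel on side cheeks that reach 76 mm to either side in x and 40 mm in y
- stop (a point): Middle of the top edge of the end stop's face that the pan meets: y = -88 mm of the dispenser, 36 mm above the table. The stop crosses the -y end of the channel
- half_mark (a point): Point midway between the two small black ridges that mark half travel, 104 mm above the table, y = -155 mm of the dispenser: the middle of the gate's knob stands over it at half travel. The ridges lie on the two runners (10 mm wide, at x = +-40 mm, tops 104 mm high), which carry the gate out from under the hopper towards -y and end at y = -215 mm
- gate (a joint): Travel of the gate, a flat steel slide under the hopper, in m: 0 shut, growing as its knob is pulled along the dispenser's -y, away from the hopper; 0.080 fully open, 0.040 half. A spring shuts it when let go: about 3 N at the start, 10 N at half, 16 N fully open
- gate_knob (a point): Middle of the gate's upright black knob, a round post of 22 mm diameter standing near the -y end of the gate, from 102 to 157 mm above the table (this point 135 mm). At rest it stands at x = 0, y = -115 mm of the dispenser, 70 mm clear of the hopper
- pan_center (a point): Centre, half-way up, of the catch pan: an open steel pan 108 mm wide (its x), 176 mm long (its y), 55 mm high, about 0.45 kg, loose on the deck in the channel (3 mm play a side), its axes those of the dispenser; this point is 27.5 mm above its underside. It starts 110 to 160 mm out on the +y side; fully home against the stop, it lies at y = 0 of the dispenser
- pan_knob (a point): Middle of the grippable part of the pan's upright black knob, a round post of 22 mm diameter on a flat bar that sticks out of the pan's +y end. It stands 135 mm along the pan's +y from the pan's centre, from 40 to 101 mm above the table (this point 75 mm)
- shaker: A bystander, to be left where it is: steel salt shaker, 42 mm across, 78 mm high; origin at the centre of its underside
- sauce: A bystander, to be left where it is: white sauce bottle, 58 mm across, 170 mm high; origin at the centre of its underside
- jar: A bystander, to be left where it is: glass jar with a steel lid, 66 mm across, 90 mm high; origin at the centre of its underside
- bowl: A bystander, to be left where it is: white bowl, 110 mm across, 50 mm high; origin at the centre of its underside
- mug: A bystander, to be left where it is: white mug, 76 mm across, 90 mm high, handle on its +y side; origin at the centre of its underside
- plate: A bystander, to be left where it is: paper tray of 130 x 116 mm with a bread roll on it, 44 mm high in all; origin at the centre of its underside

How it is judged:
By the outcome, as a careful person would: the job done as asked, in the order asked, and still so for the second after the job is handed in, while the arm keeps its last pose, push and grip.
It also fails if it takes over 53 s, if anything falls off the work surface, if the arm or the gripper's body presses on something with over 40 N, if the wrist force passes 120 N, or if a joint passes its speed limit or range.

## Working session

There is one attempt and no reset: what is moved stays moved. The work goes in short steps, Python scripts to look and compute and a tool call to move; the robot and the scene stay as the last step left them, time stands still between calls to the robot, and variables do not carry over. Pictures are saved under pics/ and viewed, and the job is handed in when it is done.

Besides the shell and the picture viewer there is one more tool, called after "Request:" in YAML: its name, and indented under it one key for each argument. move_arm: Moves the arm, as the interface text tells. Its arguments: {"type":"object","properties":{"commands":{"type":"array","items":{"type":"array","items":{"type":"number"}}},"newtons":{"type":"number"}},"required":["commands"]}

```bash
mkdir -p pics
cat > h.py <<'E'
import numpy as np, cv2
from rig import robot
def save(c,n): cv2.imwrite('pics/'+n+'.png',cv2.cvtColor(c['image'],cv2.COLOR_RGB2BGR))
def proj(c,P):
    P=np.atleast_2d(P); R=np.array(c['rotation']).reshape(3,3); q=(P-np.array(c['xyz']))@R
    return np.c_[c['fx']*q[:,0]/q[:,2]+c['cx'],c['fy']*q[:,1]/q[:,2]+c['cy']]
def ray(c,u,v,z):
    R=np.array(c['rotation']).reshape(3,3); d=R@np.array([(u-c['cx'])/c['fx'],(v-c['cy'])/c['fy'],1]); o=np.array(c['xyz'])
    return o+d*(z-o[2])/d[2]
E
python3 - <<'E'
from h import *
o=robot.get_obs(); print(o['position'],o['tool_rot'],o['time'],o['grip_width'])
for n in('side','top'):
    c=robot.camera(n); save(c,n+'0'); print(n,c['xyz'],c['rotation'],c['fx'],c['cx'],c['cy'])
    for t in('dispenser','gate_knob','pan_knob','pan_center','gate'):
        for r in robot.regions_of(c,t)[:2]:
            m=r['pixels']; ys,xs=np.nonzero(m); print(t,round(r['p'],2),r['bbox'],m.sum(),xs.mean().round(1),ys.mean().round(1))
E
```

```text
[ 0.26026124 -0.56749827  0.24657635] [-0.69080693 -0.15152621  0.69088434 -0.15001471] 0.0 0.08707289896474665
side [0.54662813 0.6595977  0.87067668] [-0.02010895  0.93313586 -0.35873251  0.01280976] 398.41673632733415 255.73409392871878 189.44936542702038
dispenser 0.68 [222.2, 126.8, 303.4, 294.1] 5860 254.7 196.1
gate_knob 0.42 [235.5, 204.4, 295.8, 285.5] 3196 263.9 241.0
pan_knob 0.63 [236.0, 202.3, 296.0, 286.3] 3327 263.8 241.0
pan_center 0.71 [249.3, 190.8, 270.2, 193.7] 37 257.2 192.2
pan_center 0.7 [237.4, 202.3, 292.2, 290.1] 3236 263.7 241.1
gate 0.43 [247.0, 191.4, 267.6, 196.4] 47 256.3 192.3
top [0.4913353  0.01424244 1.17115862] [-0.70264579  0.71056757 -0.02572115  0.02685222] 414.74527931833705 252.05501123944825 186.92639200471885
dispenser 0.68 [184.1, 138.4, 372.2, 228.7] 7050 293.3 178.1
gate_knob 0.89 [309.2, 155.0, 338.7, 186.2] 563 323.6 168.6
pan_knob 0.74 [178.4, 164.2, 267.0, 219.5] 2846 230.8 191.3
pan_knob 0.59 [299.4, 93.5, 332.9, 131.8] 1172 314.6 111.6
pan_center 0.67 [177.4, 164.4, 272.6, 219.1] 2872 230.2 191.3
gate 0.94 [309.1, 155.5, 338.6, 184.2] 605 323.2 168.6
```

```bash
sed -i "s/R=np.array(c\['rotation'\]).reshape(3,3)/R=Rot.from_quat(c['rotation']).as_matrix()/; 1a from scipy.spatial.transform import Rotation as Rot" h.py
for n in side top; do python3 -c "
import cv2;i=cv2.imread('pics/${n}0.png');cv2.imwrite('pics/${n}0b.png',cv2.resize(i,(800,600),interpolation=cv2.INTER_CUBIC))
x=i[120:310,160:420] if '$n'=='side' else i[120:250,160:390];cv2.imwrite('pics/${n}0c.png',cv2.resize(x,None,fx=3,fy=3,interpolation=cv2.INTER_CUBIC))"; done
```

```text
(no output)
```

View pics/side0b.png

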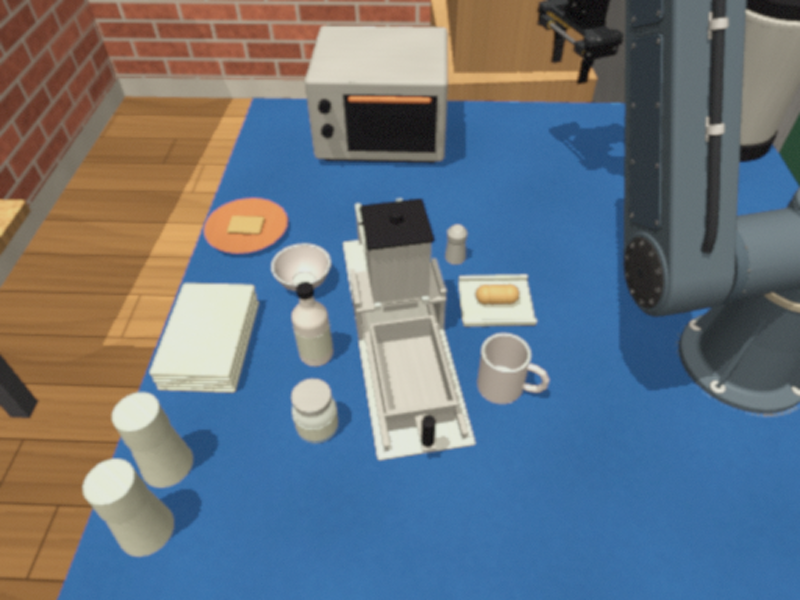

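View pics/top0b.png

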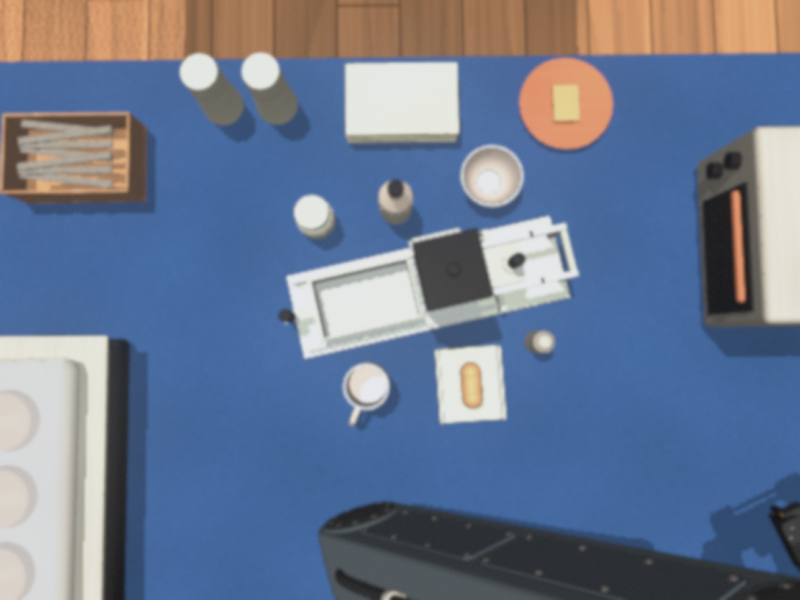

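View pics/top0c.png

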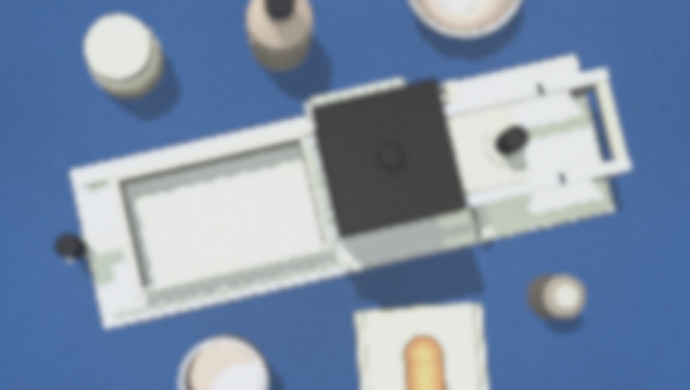

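View pics/side0c.png

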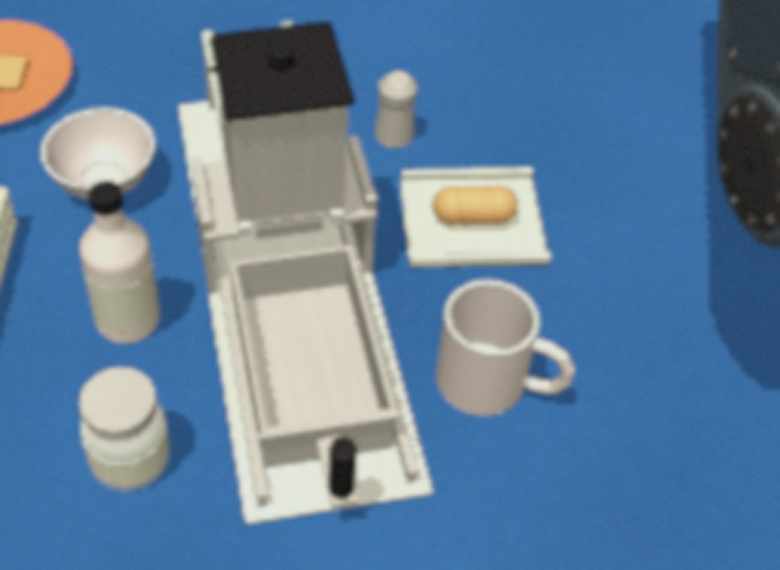

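```bash
cat > fit.py <<'E'
from h import *
from scipy.optimize import least_squares
c1=robot.camera('top'); c2=robot.camera('side')
T=[((312,107),(52,50,238)),((437,80),(52,-50,238)),((466,207),(-52,-50,238)),((345,237),(-52,50,238)),((70,172),(76,270,6)),((105,328),(-76,270,6)),((615,210),(-76,-220,6)),((392,155),(0,0,254))]
S=[((244,520),(76,270,6)),((432,490),(-76,270,6)),((180,103),(76,-220,6)),((213,37),(52,-50,238)),((330,25),(-52,-50,238)),((350,103),(-52,50,238)),((222,112),(52,50,238))]
def W(p,L):
    L=np.array(L,float)/1000; c,s=np.cos(p[2]),np.sin(p[2])
    return np.c_[p[0]+c*L[:,0]-s*L[:,1],p[1]+s*L[:,0]+c*L[:,1],L[:,2]]
def f(p,sets=((c1,T),(c2,S))):
    r=[]
    for c,A in sets:
        px=np.array([a[0] for a in A])/3+[160,120]; r.append((proj(c,W(p,[a[1] for a in A]))-px).ravel())
    return np.concatenate(r)
for s in (((c1,T),(c2,S)),((c1,T),),((c2,S),)):
    o=least_squares(f,[.5,-.05,.2],kwargs=dict(sets=s),loss='soft_l1'); print(o.x.round(4)); print(f(o.x,s).reshape(-1,2).round(1).tolist())
    if len(s)==2: np.save('p.npy',o.x); p=o.x
print(W(p,[(0,-115,135),(0,-155,135),(0,135,75)]))
# knob: top and side at z 101
print(ray(c1,70/3+160,245/3+120,.101),ray(c2,343/3+160,443/3+120,.101),ray(c1,512/3+160,137/3+120,.157))
E
python3 fit.py
```

```text
[ 0.5929 -0.0693  0.2148]
[[-1.4, -0.6], [-0.2, -1.4], [0.9, 0.8], [-2.0, 0.7], [-0.5, -0.7], [-0.6, 0.0], [-0.6, 0.1], [-0.7, -0.1], [0.2, -0.7], [-0.1, -0.7], [-0.6, -0.5], [-1.8, -2.6], [0.4, -3.4], [2.0, -2.7], [0.5, -0.3]]
[ 0.5927 -0.0709  0.2183]
[[-0.8, -0.4], [0.4, -1.4], [1.7, 0.8], [-1.2, 0.9], [0.1, -0.3], [0.1, 0.3], [0.0, -0.1], [0.0, -0.0]]
[ 0.5928 -0.0656  0.2117]
[[-0.2, 0.6], [-0.3, 0.8], [-0.5, 0.2], [-1.9, -1.7], [0.5, -2.4], [1.9, -1.6], [0.4, 0.8]]
[[ 0.6173799  -0.18164401  0.135     ]
 [ 0.6259078  -0.22072437  0.135     ]
 [ 0.56408049  0.06260826  0.075     ]]
[0.53492296 0.19332734 0.101     ] [0.534427   0.19694506 0.101     ] [ 0.61717078 -0.17855093  0.157     ]
```

Run:
```python
from h import *
p=np.load('p.npy'); o=robot.get_obs()
R=Rot.from_quat(o['tool_rot']).as_matrix(); print(R.round(3)); print(o['position'], o['q'])
c=robot.camera('top'); d=robot.camera('side')
L=lambda w:(Rot.from_euler('z',-p[2]).apply(w-np.array([p[0],p[1],0]))*1000).round(0)
for n,z in (('shaker',.078),('sauce',.1),('jar',.09),('bowl',.05),('mug',.09),('plate',.02)):
    for cam in (c,d):
        for r in robot.regions_of(cam,n)[:1]:
            b=r['bbox']; print(n,cam['shot'],round(r['p'],2),np.round(b),L(ray(cam,(b[0]+b[2])/2,(b[1]+b[3])/2,z/2)))
```

```text
[[ 0.     0.417 -0.909]
 [-0.    -0.909 -0.417]
 [-1.     0.     0.   ]]
[ 0.26041185 -0.56813941  0.2475942 ] [-1.31955869e+00  5.27420561e-01  1.43270959e+00 -1.84308844e-05
  1.18138659e+00 -1.78496902e-01]
shaker 5 0.81 [338. 210. 357. 226.] [-139. -148.   39.]
shaker 6 0.55 [284. 144. 299. 170.] [-137. -131.   39.]
sauce 5 0.83 [242. 113. 265. 144.] [156.  47.  50.]
sauce 6 0.9 [184. 182. 212. 235.] [156.  31.  50.]
jar 5 0.62 [191. 124. 212. 151.] [164. 191.  45.]
jar 6 0.92 [187. 244. 220. 286.] [156. 203.  45.]
bowl 5 0.72 [296.  94. 334. 132.] [ 165. -134.   25.]
bowl 6 0.92 [172. 153. 211. 186.] [ 166. -145.   25.]
mug 5 0.74 [220. 234. 250. 267.] [-155.  170.   45.]
mug 6 0.92 [304. 216. 350. 259.] [-156.  177.   45.]
plate 5 0.73 [278. 223. 324. 267.] [-185.  -10.   10.]
plate 6 0.6 [294. 174. 344. 208.] [-190.   -7.   10.]
```

Request:
move_arm:
  commands:
    - [-1, -85, 0, 0, 0]
    - [-1, -85, 0, 0, 0]
    - [-1, -85, 0, 0, 0]
    - [-1, -85, -145, -142, -19.5]
    - [-1, -85, -145, -142, -19.5]
    - [-1, -85, -145, -142, -19.5]
    - [-1, -85, -145, -142, -19.5]
    - [-1, -85, -145, -142, -19.5]

```text
time: 2.07
position: [0.3294, -0.3746, 0.3326]
tool_rot: [0.656, 0.266, -0.655, 0.266]
ft_force: [0.0, -0.2, -0.1]
grip_width: 0.087
```

```bash
cat > go.py <<'E'
import sys
from h import *
p=np.load('p.npy'); o=robot.get_obs(); R=Rot.from_quat(o['tool_rot']).as_matrix()
def to(local,z,absw=None):
    w=Rot.from_euler('z',p[2]).apply([local[0]/1000,local[1]/1000,0])+[p[0],p[1],z]
    if absw is not None: w=np.array(absw)
    return (R.T@(w-o['position'])*1000).round(1)
yaw=np.degrees(np.arctan2(R[1,1],R[0,1])); t=yaw-np.degrees(p[2]); t=(t+90)%180-90
loc=Rot.from_euler('z',-p[2]).apply(o['position']-[p[0],p[1],0])*1000
print('t',o['time'],'pos',o['position'].round(4),'loc',loc.round(1),'turn needed',round(t,1),'F disp',Rot.from_euler('z',-p[2]).apply(o['ft_force']).round(2),'grip',round(o['grip_width'],4),'q',np.round(o['q'],2))
a=list(map(float,sys.argv[1:]))
if a: print('shift to',a,to(a[:2],a[2]/1000))
E
python3 go.py 0 270 330
```

```text
t 2.0667 pos [ 0.3294 -0.3746  0.3326] loc [-322.5 -242.1  332.6] turn needed -58.2 F disp [-0.04 -0.23 -0.09] grip 0.087 q [-1.07  0.26  1.63  0.    1.26 -0.27]
shift to [0.0, 270.0, 330.0] [   2.9 -265.2 -544. ]
```

Request:
move_arm:
  commands:
    - [-1, 0, -20, -41, -6]
    - [-1, 0, -40, -82, -12]
    - [-1, 0, -60, -123, -18]
    - [-1, 0, -78, -160, -24]
    - [-1, 0, -96, -197, -30]
    - [-1, 0, -114, -234, -36]
    - [-1, 0, -132, -271, -42]
    - [-1, 0, -150, -308, -48]

```text
time: 2.73
position: [0.443, -0.0618, 0.333]
tool_rot: [0.49, 0.51, -0.489, 0.511]
ft_force: [0.0, -0.5, 0.0]
grip_width: 0.087
```

```bash
python3 go.py 0 270 330
```

```text
t 2.7333 pos [ 0.443  -0.0618  0.333 ] loc [-144.8   39.3  333. ] turn needed -9.9 F disp [-0.07 -0.49  0.01] grip 0.087 q [-0.39  0.18  1.74  0.    1.22 -0.43]
shift to [0.0, 270.0, 330.0] [   3.   103.  -252.2]
```

Request:
move_arm:
  commands:
    - [-1, 0, 15, -38, -5]
    - [-1, 0, 30, -76, -10]
    - [-1, 0, 45, -114, -10]
    - [-1, 0, 60, -150, -10]
    - [-1, 0, 75, -188, -10]
    - [-1, 0, 90, -226, -10]
    - [-1, 0, 103, -252, -10]
    - [-1, 0, 103, -252, -10]

```text
time: 3.4
position: [0.5381, 0.1969, 0.3326]
tool_rot: [0.445, 0.551, -0.441, 0.551]
ft_force: [0.8, -1.1, 1.0]
grip_width: 0.0871
```

```bash
python3 go.py 0 270 85
python3 - <<'E'
from h import *
c=robot.camera('side'); save(c,'s1'); x=c['image'][200:330,200:360]
p=np.load('p.npy'); o=robot.get_obs(); print(proj(c,np.array([o['position'][0],o['position'][1],.101])))
cv2.imwrite('pics/s1c.png',cv2.cvtColor(cv2.resize(c['image'][120:320,180:400],None,fx=3,fy=3),cv2.COLOR_RGB2BGR))
E
```

```text
t 3.4 pos [0.5381 0.1969 0.3326] loc [  3.2 271.8 332.6] turn needed 0.1 F disp [ 0.51 -1.28  1.04] grip 0.0871 q [ 0.15  0.37  1.46  0.    1.31 -0.06]
shift to [0.0, 270.0, 85.0] [247.5  -4.2   2.3]
[[273.24727807 266.63961084]]
```

View pics/s1c.png

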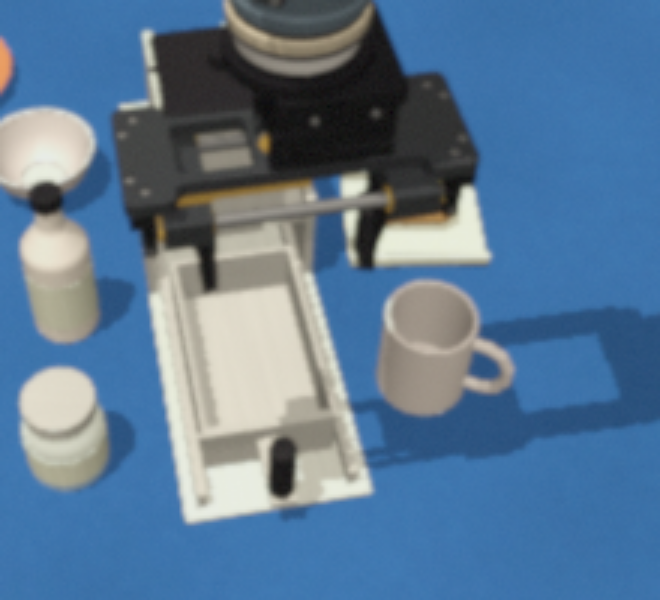

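The side view shows the knob top at about (274, 267), where I project the tool axis at that height: aligned. I descend.

Request:
move_arm:
  commands:
    - [-1, 40, 0, 0, 0]
    - [-1, 80, 0, 0, 0]
    - [-1, 120, 0, 0, 0]
    - [-1, 160, 0, 0, 0]
    - [-1, 195, -1, 0, 0]
    - [-1, 225, -2, 0, 0]
    - [-1, 246, -2, 0, 0]
    - [-1, 246, -2, 0, 0]

```text
time: 4.12
position: [0.5308, 0.1896, 0.0825]
tool_rot: [0.442, 0.552, -0.447, 0.547]
ft_force: [0.3, -0.5, 0.4]
grip_width: 0.0866
```

```bash
python3 go.py 0 270 85
python3 - <<'E'
from h import *
c=robot.camera('side'); save(c,'s2')
cv2.imwrite('pics/s2c.png',cv2.cvtColor(cv2.resize(c['image'][120:320,180:400],None,fx=3,fy=3),cv2.COLOR_RGB2BGR))
E
```

```text
t 4.1167 pos [0.5308 0.1896 0.0825] loc [ -5.5 266.2  82.5] turn needed -0.3 F disp [ 0.15 -0.57  0.39] grip 0.0866 q [ 0.15  0.69  1.71 -0.    0.75 -0.06]
shift to [0.0, 270.0, 85.0] [-2.5  5.4 -3.8]
```

View pics/s2c.png

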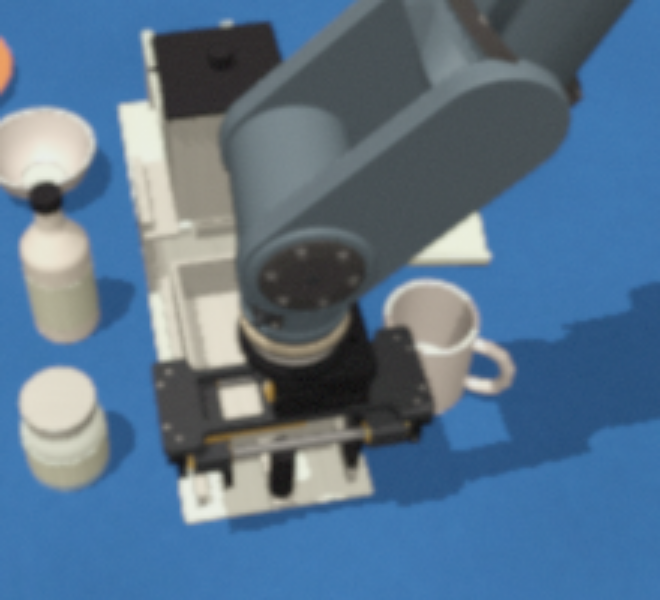

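Request:
move_arm:
  commands:
    - [-1, 0, 3, -3, 0]
    - [-1, 0, 3, -3, 0]
    - [1, 0, 3, -3, 0]
    - [1, 0, 3, -3, 0]
    - [1, 0, 3, -3, 0]
    - [1, 0, 3, -3, 0]
    - [1, 0, 3, -3, 0]
    - [1, 0, 3, -3, 0]
  newtons: 25

```text
time: 4.83
position: [0.5365, 0.1951, 0.0867]
tool_rot: [0.444, 0.55, -0.444, 0.55]
ft_force: [-0.0, 0.2, 0.4]
grip_width: 0.055
```

```bash
python3 go.py 0 135 85
```

```text
t 4.8333 pos [0.5365 0.1951 0.0867] loc [  1.3 270.3  86.7] turn needed -0.2 F disp [-0.01  0.16  0.4 ] grip 0.055 q [ 0.15  0.69  1.69 -0.    0.76 -0.06]
shift to [0.0, 135.0, 85.0] [  1.7  -0.9 135.3]
```

Request:
move_arm:
  commands:
    - [1, 0, 0, 0, 0]
    - [1, 0, 0, 0, 0]
    - [1, 0, 0, 0, 0]
    - [1, 0, 0, 0, 0]
    - [1, 0, 0, 0, 0]
    - [1, 0, 0, 0, 0]
    - [1, 0, 0, 0, 0]
    - [1, 0, 0, 0, 0]

```text
time: 5.5
position: [0.5365, 0.195, 0.0865]
tool_rot: [0.444, 0.55, -0.444, 0.55]
ft_force: [0.5, -0.4, -0.0]
grip_width: 0.0212
```

```bash
python3 go.py 0 135 85
```

```text
t 5.5 pos [0.5365 0.195  0.0865] loc [  1.3 270.3  86.5] turn needed -0.2 F disp [ 0.37 -0.44 -0.05] grip 0.0212 q [ 0.15  0.69  1.69  0.    0.76 -0.06]
shift to [0.0, 135.0, 85.0] [  1.5  -0.8 135.3]
```

Request:
move_arm:
  commands:
    - [1, 0, 0, 6, 0]
    - [1, 0, 0, 18, 0]
    - [1, 0, 0, 31, 0]
    - [1, 0, 0, 44, 0]
    - [1, 0, 0, 57, 0]
    - [1, 0, 0, 70, 0]
    - [1, 0, 0, 83, 0]
    - [1, 0, 0, 90, 0]

```text
time: 6.17
position: [0.556, 0.1046, 0.0865]
tool_rot: [0.445, 0.549, -0.445, 0.55]
ft_force: [-0.7, 1.3, -1.9]
grip_width: 0.0214
```

```bash
python3 go.py 0 135 85
```

```text
t 6.1667 pos [0.556  0.1046 0.0865] loc [  1.1 177.8  86.5] turn needed -0.3 F disp [-0.37  1.42 -1.89] grip 0.0214 q [-0.01  0.68  1.71 -0.    0.75 -0.22]
shift to [0.0, 135.0, 85.0] [ 1.5 -0.9 42.8]
```

Request:
move_arm:
  commands:
    - [1, 0, 0, 8, 0]
    - [1, 0, 0, 15, 0]
    - [1, 0, 0, 22, 0]
    - [1, 0, 0, 28, 0]
    - [1, 0, 0, 32, 0]
    - [1, 0, 0, 35, 0]
    - [1, 0, 0, 37, 0]
    - [1, 0, 0, 37, 0]

```text
time: 6.83
position: [0.5634, 0.0705, 0.0865]
tool_rot: [0.444, 0.55, -0.444, 0.55]
ft_force: [0.5, -0.8, -2.4]
grip_width: 0.0214
```

```bash
python3 go.py 0 135 85
```

```text
t 6.8333 pos [0.5634 0.0705 0.0865] loc [  1.  142.8  86.5] turn needed -0.2 F disp [ 0.3  -0.91 -2.43] grip 0.0214 q [-0.07  0.68  1.7  -0.    0.76 -0.28]
shift to [0.0, 135.0, 85.0] [ 1.5 -0.9  7.8]
```

Request:
move_arm:
  commands:
    - [1, 0, 0, 2, 0]
    - [1, 0, 0, 4, 0]
    - [1, 0, 0, 5, 0]
    - [1, 0, 0, 6, 0]
    - [1, 0, 0, 6, 0]

```text
time: 7.25
position: [0.5645, 0.0649, 0.0865]
tool_rot: [0.444, 0.55, -0.444, 0.55]
ft_force: [0.5, 1.9, -2.3]
grip_width: 0.0217
```

```bash
python3 go.py 0 135 85
```

```text
t 7.25 pos [0.5645 0.0649 0.0865] loc [  0.9 137.2  86.5] turn needed -0.2 F disp [ 0.84  1.72 -2.31] grip 0.0217 q [-0.08  0.68  1.7  -0.    0.76 -0.29]
shift to [0.0, 135.0, 85.0] [ 1.5 -0.9  2.2]
```

Request:
move_arm:
  commands:
    - [1, 0, 0, 1, 0]
    - [1, 0, 0, 2, 0]
    - [1, 0, 0, 3, 0]
    - [1, 0, 0, 3, 0]
    - [1, 0, 0, 3, 0]

```text
time: 7.67
position: [0.5652, 0.0619, 0.0865]
tool_rot: [0.444, 0.55, -0.444, 0.55]
ft_force: [0.6, 0.2, -2.0]
grip_width: 0.0213
```

```bash
python3 go.py 0 135 85
```

```text
t 7.6667 pos [0.5652 0.0619 0.0865] loc [  0.9 134.1  86.5] turn needed -0.2 F disp [ 0.58  0.06 -1.97] grip 0.0213 q [-0.09  0.68  1.7  -0.    0.76 -0.3 ]
shift to [0.0, 135.0, 85.0] [ 1.5 -0.9 -0.9]
```

Still free; continue until contact is felt.

Request:
move_arm:
  commands:
    - [1, 0, 0, 1, 0]
    - [1, 0, 0, 2, 0]
    - [1, 0, 0, 3, 0]
    - [1, 0, 0, 3, 0]

```text
time: 8.0
position: [0.5657, 0.0598, 0.0867]
tool_rot: [0.445, 0.55, -0.444, 0.55]
ft_force: [-0.7, 4.2, -0.9]
grip_width: 0.0209
```

```bash
python3 go.py 0 135 85
```

```text
t 8.0 pos [0.5657 0.0598 0.0867] loc [  1.  131.9  86.7] turn needed -0.2 F disp [ 0.17  4.28 -0.91] grip 0.0209 q [-0.09  0.68  1.7   0.    0.76 -0.3 ]
shift to [0.0, 135.0, 85.0] [ 1.7 -1.  -3.1]
```

Request:
move_arm:
  commands:
    - [1, 0, 0, 1, 0]
    - [1, 0, 0, 2, 0]
    - [1, 0, 0, 2, 0]
    - [1, 0, 0, 2, 0]

```text
time: 8.33
position: [0.5657, 0.0596, 0.0867]
tool_rot: [0.446, 0.551, -0.444, 0.549]
ft_force: [-0.8, 10.4, -0.1]
grip_width: 0.0213
```

```bash
python3 go.py 0 135 85
```

```text
t 8.3333 pos [0.5657 0.0596 0.0867] loc [  1.  131.8  86.7] turn needed -0.3 F disp [ 1.42 10.34 -0.09] grip 0.0213 q [-0.09  0.68  1.7   0.01  0.76 -0.31]
shift to [0.0, 135.0, 85.0] [ 1.7 -1.  -3.2]
```

Request:
move_arm:
  commands:
    - [1, 0, 0, 1, 0]
    - [1, 0, 0, 2, 0]
    - [1, 0, 0, 2, 0]

```text
time: 8.58
position: [0.5657, 0.0595, 0.0868]
tool_rot: [0.447, 0.551, -0.444, 0.548]
ft_force: [-0.3, 17.7, 1.2]
grip_width: 0.0215
```

```bash
python3 go.py 0 135 85;  python3 - <<'E'
from h import *
for n in('side','top'):
    c=robot.camera(n); x=c['image'][100:300,170:400]
    cv2.imwrite('pics/3%s.png'%n,cv2.cvtColor(cv2.resize(x,None,fx=3,fy=3,interpolation=cv2.INTER_CUBIC),cv2.COLOR_RGB2BGR))
E
```

```text
t 8.5833 pos [0.5657 0.0595 0.0868] loc [  0.9 131.6  86.8] turn needed -0.3 F disp [ 3.52 17.38  1.21] grip 0.0215 q [-0.09  0.68  1.7   0.01  0.76 -0.31]
shift to [0.0, 135.0, 85.0] [ 1.8 -1.  -3.4]
```

View pics/3side.png

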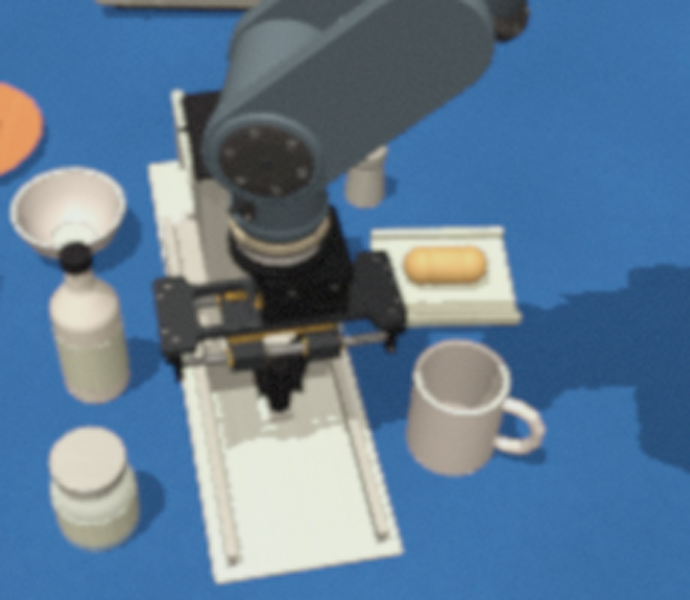

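View pics/3top.png

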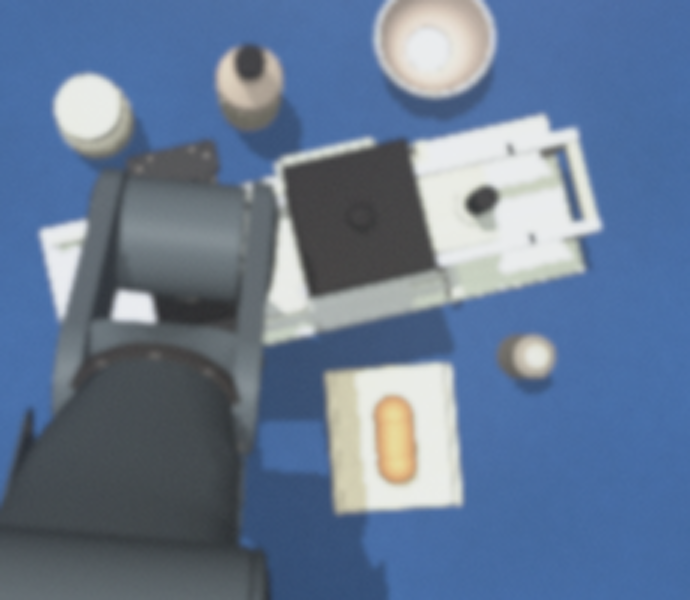

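Request:
move_arm:
  commands:
    - [1, 0, 0, -2, 0]
    - [1, 0, 0, -4, 0]
    - [1, 0, 0, -4, 0]
    - [-1, 0, 0, -4, 0]
    - [-1, 0, 0, -4, 0]
    - [-1, 0, 0, -4, 0]
    - [-1, 0, 0, -4, 0]
    - [-1, 0, 0, -4, 0]

```text
time: 9.35
position: [0.5661, 0.0586, 0.0867]
tool_rot: [0.445, 0.55, -0.444, 0.55]
ft_force: [0.2, -0.0, 0.3]
grip_width: 0.0472
```

Request:
move_arm:
  commands:
    - [-1, 0, 0, 0, 0]
    - [-1, 0, 0, 0, 0]
    - [-1, 0, 0, 0, 0]
    - [-1, 0, 0, 0, 0]
    - [-1, 0, 0, 0, 0]

```text
time: 9.77
position: [0.5657, 0.0592, 0.0865]
tool_rot: [0.444, 0.55, -0.444, 0.55]
ft_force: [0.9, -0.1, 0.1]
grip_width: 0.08
```

```bash
python3 go.py 0 135 330
```

```text
t 9.7667 pos [0.5657 0.0592 0.0865] loc [  0.9 131.3  86.5] turn needed -0.2 F disp [ 0.87 -0.29  0.14] grip 0.08 q [-0.09  0.68  1.7  -0.    0.76 -0.3 ]
shift to [0.0, 135.0, 330.0] [-243.5   -0.9   -3.7]
```

Request:
move_arm:
  commands:
    - [-1, -30, 0, 0, 0]
    - [-1, -70, 0, 0, 0]
    - [-1, -110, 0, 0, 0]
    - [-1, -150, 0, 0, 0]
    - [-1, -190, 0, 0, 0]
    - [-1, -230, 0, 0, 0]
    - [-1, -255, 0, 0, 0]
    - [-1, -255, 0, 0, 0]

```text
time: 10.43
position: [0.5689, 0.0591, 0.3487]
tool_rot: [0.447, 0.546, -0.442, 0.554]
ft_force: [1.1, -0.3, -0.2]
grip_width: 0.0867
```

```bash
python3 go.py 0 -118 340;  python3 - <<'E'
from h import *
p=np.load('p.npy')
for n in('side','top'):
    c=robot.camera(n); x=c['image'][100:300,170:400]
    cv2.imwrite('pics/4%s.png'%n,cv2.cvtColor(cv2.resize(x,None,fx=3,fy=3,interpolation=cv2.INTER_CUBIC),cv2.COLOR_RGB2BGR))
E
```

```text
t 10.4333 pos [0.5689 0.0591 0.3487] loc [  3.9 130.5 348.7] turn needed -0.2 F disp [ 0.99 -0.49 -0.15] grip 0.0867 q [-0.09  0.35  1.45  0.    1.33 -0.3 ]
shift to [0.0, -118.0, 340.0] [  9.7  -3.3 248.5]
```

View pics/4side.png

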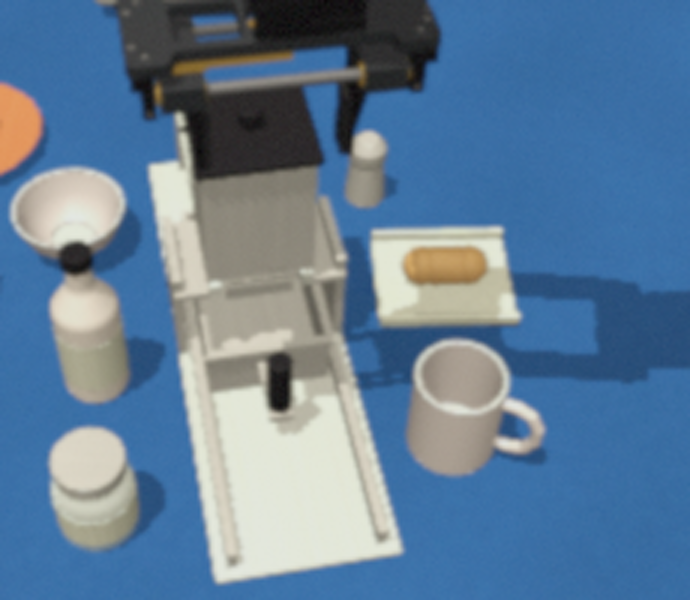

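The pan stands home with its knob upright at full-image (263, 218), undisturbed. I move over to the gate knob.

Request:
move_arm:
  commands:
    - [-1, 0, 0, 35, 0]
    - [-1, 0, 0, 76, 0]
    - [-1, 0, 0, 117, 0]
    - [-1, 0, -1, 158, 0]
    - [-1, 0, -2, 199, 0]
    - [-1, 0, -3, 235, 0]
    - [-1, 0, -3, 248, 0]
    - [-1, 0, -3, 248, 0]

```text
time: 11.2
position: [0.6144, -0.1873, 0.3384]
tool_rot: [0.445, 0.55, -0.446, 0.548]
ft_force: [0.0, 0.6, -0.1]
grip_width: 0.0868
```

Request:
move_arm:
  commands:
    - [-1, 0, 0, 0, 0]

```text
time: 11.28
position: [0.6139, -0.1836, 0.3392]
tool_rot: [0.445, 0.552, -0.445, 0.548]
ft_force: [0.2, 1.3, -0.5]
grip_width: 0.087
```

```bash
python3 go.py 0 -118 138;  python3 - <<'E'
from h import *
p=np.load('p.npy')
for n in('side','top'):
    c=robot.camera(n); x=c['image'][100:300,170:400]
    print(n,proj(c,[robot.get_obs()['position'][0],robot.get_obs()['position'][1],.157]))
    cv2.imwrite('pics/5%s.png'%n,cv2.cvtColor(cv2.resize(x,None,fx=3,fy=3,interpolation=cv2.INTER_CUBIC),cv2.COLOR_RGB2BGR))
    if n=='side': print(Rot.from_euler('z',-p[2]).apply(ray(c,263.3,218.3,.101)-[p[0],p[1],0]))
E
```

```text
t 11.2833 pos [ 0.6139 -0.1836  0.3392] loc [  -3.8 -116.2  339.2] turn needed -0.3 F disp [ 0.42  1.2  -0.51] grip 0.087 q [-0.47  0.47  1.27  0.    1.41 -0.68]
shift to [0.0, -118.0, 138.0] [201.2   4.5   2.6]
side [[248.04097617 135.47589792]]
[-0.0011361   0.13263304  0.101     ]
top [[332.09056067 166.86132608]]
```

View pics/5side.png

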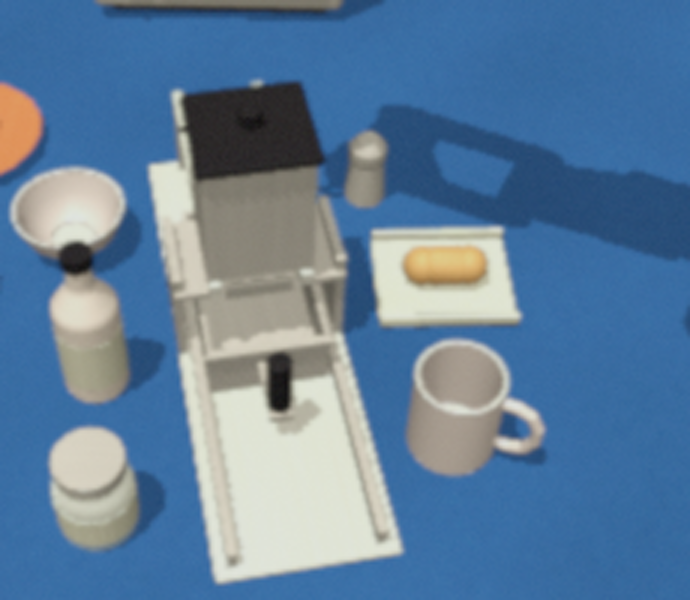

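View pics/5top.png

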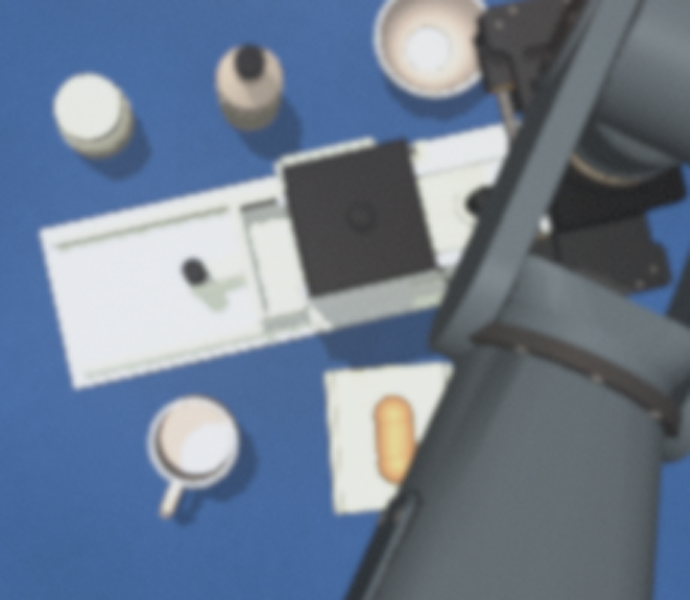

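Request:
move_arm:
  commands:
    - [-1, 30, 2, 1, 0]
    - [-1, 60, 3, 1, 0]
    - [-1, 90, 3, 1, 0]
    - [-1, 115, 3, 1, 0]
    - [-1, 115, 3, 1, 0]

```text
time: 11.8
position: [0.6143, -0.1802, 0.2209]
tool_rot: [0.443, 0.555, -0.445, 0.546]
ft_force: [-0.9, -0.8, -1.0]
grip_width: 0.0873
```

```bash
python3 go.py 0 -118 141;  python3 - <<'E'
from h import *
c=robot.camera('side'); x=c['image'][60:260,170:400]
cv2.imwrite('pics/6s.png',cv2.cvtColor(cv2.resize(x,None,fx=3,fy=3,interpolation=cv2.INTER_CUBIC),cv2.COLOR_RGB2BGR))
E
```

```text
t 11.8 pos [ 0.6143 -0.1802  0.2209] loc [  -2.7 -112.9  220.9] turn needed -0.0 F disp [-1.03 -0.57 -0.96] grip 0.0873 q [-0.46  0.58  1.41  0.    1.16 -0.67]
shift to [0.0, -118.0, 141.0] [79.8  3.5  5.7]
```

View pics/6s.png

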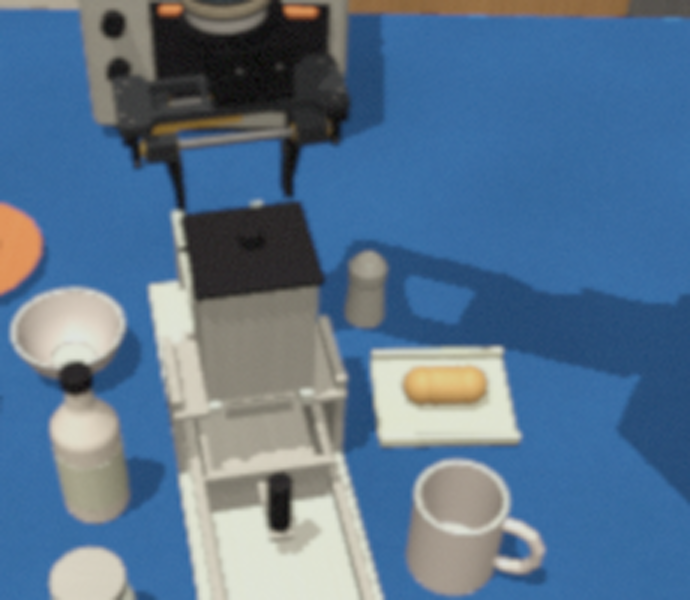

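Request:
move_arm:
  commands:
    - [-1, 0, 3, 3, 0]
    - [-1, 20, 3, 3, 0]
    - [-1, 40, 3, 3, 0]
    - [-1, 60, 3, 3, 0]
    - [-1, 78, 3, 3, 0]
    - [-1, 78, 3, 3, 0]
    - [-1, 78, 3, 3, 0]

```text
time: 12.43
position: [0.6227, -0.1866, 0.15]
tool_rot: [0.444, 0.549, -0.444, 0.551]
ft_force: [0.5, -0.1, 0.9]
grip_width: 0.087
```

```bash
python3 go.py 0 -118 141;  python3 - <<'E'
from h import *
c=robot.camera('top'); x=c['image'][100:260,250:450]; print(proj(c,[robot.get_obs()['position'][0],robot.get_obs()['position'][1],.157]))
cv2.imwrite('pics/7t.png',cv2.cvtColor(cv2.resize(x,None,fx=3,fy=3,interpolation=cv2.INTER_CUBIC),cv2.COLOR_RGB2BGR))
E
```

```text
t 12.4333 pos [ 0.6227 -0.1866  0.15  ] loc [   4.1 -121.   150. ] turn needed -0.2 F disp [ 0.49 -0.24  0.9 ] grip 0.087 q [-0.46  0.67  1.45  0.    1.01 -0.68]
shift to [0.0, -118.0, 141.0] [ 9.  -4.1 -3. ]
[[334.0332124  163.17537027]]
```

View pics/7t.png

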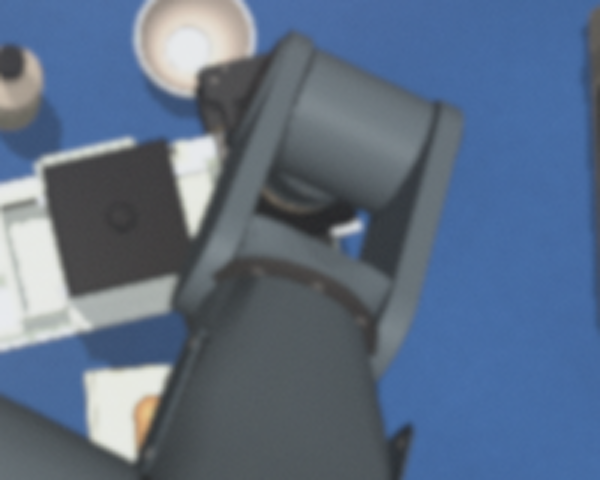

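Request:
move_arm:
  commands:
    - [-1, 6, -2, -2, 0]
    - [-1, 6, -2, -2, 0]
    - [-1, 6, -2, -2, 0]

```text
time: 12.73
position: [0.6194, -0.185, 0.1435]
tool_rot: [0.444, 0.55, -0.444, 0.55]
ft_force: [0.9, -0.4, 0.6]
grip_width: 0.0872
```

```bash
python3 go.py 0 -118 141
```

```text
t 12.7333 pos [ 0.6194 -0.185   0.1435] loc [   1.3 -118.7  143.5] turn needed -0.2 F disp [ 0.78 -0.58  0.58] grip 0.0872 q [-0.46  0.68  1.46  0.    1.   -0.67]
shift to [0.0, -118.0, 141.0] [ 2.5 -1.3 -0.7]
```

Request:
move_arm:
  commands:
    - [1, 0, 0, 0, 0]
    - [1, 0, 0, 0, 0]
    - [1, 0, 0, 0, 0]
    - [1, 0, 0, 0, 0]
    - [1, 0, 0, 0, 0]
    - [1, 0, 0, 0, 0]
    - [1, 0, 0, 0, 0]
    - [1, 0, 0, 0, 0]
  newtons: 45

```text
time: 13.4
position: [0.6192, -0.1851, 0.1425]
tool_rot: [0.444, 0.55, -0.444, 0.55]
ft_force: [0.4, 1.0, -1.0]
grip_width: 0.0417
```

Request:
move_arm:
  commands:
    - [1, 0, 0, 0, 0]
    - [1, 0, 0, 0, 0]
    - [1, 0, 0, 0, 0]
    - [1, 0, 0, 0, 0]
    - [1, 0, 0, 0, 0]
    - [1, 0, 0, 0, 0]
    - [1, 0, 0, 0, 0]
    - [1, 0, 0, 0, 0]

```text
time: 14.07
position: [0.6192, -0.1851, 0.1426]
tool_rot: [0.444, 0.55, -0.444, 0.55]
ft_force: [0.6, 0.2, -0.0]
grip_width: 0.0211
```

```bash
python3 go.py 0 -158 141
```

```text
t 14.0667 pos [ 0.6192 -0.1851  0.1426] loc [   1.  -118.7  142.6] turn needed -0.2 F disp [ 0.62  0.12 -0.  ] grip 0.0211 q [-0.46  0.68  1.46 -0.    1.   -0.67]
shift to [0.0, -158.0, 141.0] [ 1.6 -0.9 39.3]
```

Request:
move_arm:
  commands:
    - [1, 0, 0, 3, 0]
    - [1, 0, 0, 8, 0]
    - [1, 0, 0, 14, 0]
    - [1, 0, 0, 20, 0]
    - [1, 0, 0, 26, 0]
    - [1, 0, 0, 30, 0]
    - [1, 0, 0, 30, 0]
    - [1, 0, 0, 30, 0]

```text
time: 14.73
position: [0.6252, -0.2125, 0.1425]
tool_rot: [0.446, 0.551, -0.444, 0.548]
ft_force: [-0.7, 6.7, 3.0]
grip_width: 0.0211
```

```bash
python3 go.py 0 -158.7 142.6
```

```text
t 14.7333 pos [ 0.6252 -0.2125  0.1425] loc [   1.  -146.9  142.5] turn needed -0.2 F disp [0.74 6.74 2.97] grip 0.0211 q [-0.5   0.7   1.42  0.    1.02 -0.71]
shift to [0.0, -158.7, 142.6] [-0.2 -1.  11.9]
```

Request:
move_arm:
  commands:
    - [1, 0, 0, 4, 0]
    - [1, 0, 0, 8, 0]
    - [1, 0, 0, 11, 0]
    - [1, 0, 0, 12, 0]
    - [1, 0, 0, 12, 0]
    - [1, 0, 0, 12, 0]

```text
time: 15.23
position: [0.6275, -0.2232, 0.1425]
tool_rot: [0.446, 0.552, -0.443, 0.548]
ft_force: [-0.5, 8.9, 3.0]
grip_width: 0.0211
```

```bash
python3 go.py 0 -158.7 142.6;  python3 - <<'E'
from h import *
for n in('side','top'):
    c=robot.camera(n); x=c['image'][90:290,200:430]
    cv2.imwrite('pics/8%s.png'%n,cv2.cvtColor(cv2.resize(x,None,fx=3,fy=3,interpolation=cv2.INTER_CUBIC),cv2.COLOR_RGB2BGR))
E
```

```text
t 15.2333 pos [ 0.6275 -0.2232  0.1425] loc [   1.  -157.7  142.5] turn needed -0.2 F disp [1.44 8.79 2.95] grip 0.0211 q [-0.51  0.7   1.41  0.    1.03 -0.72]
shift to [0.0, -158.7, 142.6] [-0.1 -1.   1. ]
```

View pics/8top.png

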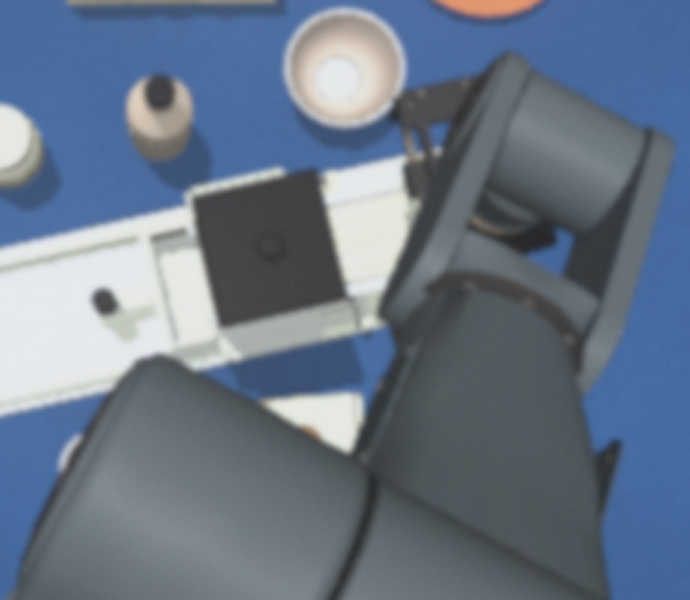

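View pics/8side.png

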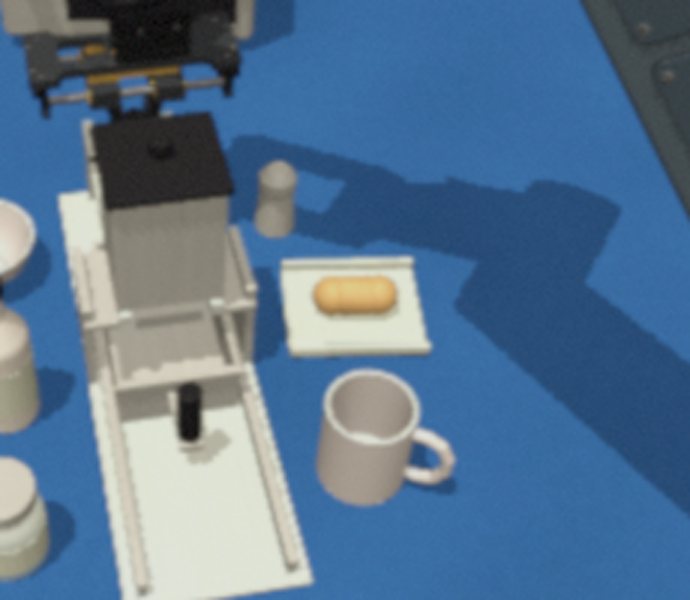

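Request:
move_arm:
  commands:
    - [1, 0, 0, 1, 0]
    - [1, 0, 0, 1, 0]
    - [1, 0, 0, 1, 0]
    - [1, 0, 0, 1, 0]
    - [1, 0, 0, 1, 0]
    - [1, 0, 0, 1, 0]

```text
time: 15.83
position: [0.6277, -0.2239, 0.1424]
tool_rot: [0.446, 0.552, -0.443, 0.548]
ft_force: [-0.2, 9.6, 3.5]
grip_width: 0.0211
```

```bash
python3 go.py 0 -158.7 142.6; sleep 0
python3 - <<'E'
from h import *
for i in range(3): robot.camera('side')
E
python3 go.py 0 -158.7 142.6
```

```text
t 15.8333 pos [ 0.6277 -0.2239  0.1424] loc [   1.1 -158.5  142.4] turn needed -0.2 F disp [1.82 9.41 3.46] grip 0.0211 q [-0.51  0.7   1.41  0.    1.04 -0.73]
shift to [0.0, -158.7, 142.6] [-0.2 -1.1  0.2]
t 15.9833 pos [ 0.6277 -0.2239  0.1424] loc [   1.  -158.5  142.4] turn needed -0.2 F disp [-0.05  9.29  2.5 ] grip 0.0211 q [-0.51  0.7   1.41  0.    1.04 -0.73]
shift to [0.0, -158.7, 142.6] [-0.2 -1.   0.2]
```

```bash
python3 -c "
from rig import robot
print(robot.hand_in())"; python3 go.py
```

```text
the job is handed in; nothing more can be done
None
the job is handed in; nothing more can be done
```

The pan is fully home and the gate is held at half travel against its spring; I handed the job in at about 16 s of the 53 s allowed.

- **Pan:** I gripped its knob and slid it along the guides until it stopped dead. It moved no further as the push rose to 17 N. I then eased off and let go. The last side view shows its knob in the same place as when I let go. The stop came about 3 mm beyond where my camera fit put it. I took that as fit error, since the top camera's fit alone leaned the same way.
- **Gate:** It stayed shut until the pan was home. I then gripped its knob with 45 N and pulled it out. The arm moved 39.8 mm from the shut position, against the 40 mm wanted. The steady pull of about 9.4 N fits the 10 N given for half travel. The hand held its position over the last readings.
- **Other things:** I felt no contact on the way. Those in view in the last pictures looked unmoved; I did not measure them again.

One check I could not make: the arm hid the black marks from the top camera and the hopper hid them from the side. Half travel therefore rests on the arm's movement and the spring force, not on seeing the knob over the marks.

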